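# Count a cordless tool in on the repair bench's tally counter

### The arm

A 6-joint arm with a two-finger parallel gripper is mounted at the origin on the work surface. World frame = base frame: x ahead of the robot, y to its left, z up, the work surface at z = 0. Lengths are in m, angles in degrees, forces in N, time in s.
With the tool pointing down it reaches from about 0.4 to 0.825 m from the base axis. Payload 7 kg.
Tool frame: the origin (TCP) lies between the finger pads; the fingertips stand 11 mm ahead of it and the grasp point (between the pads) lies 8 mm behind it; z points along the fingers, y is the direction in which the jaws open and shut (so a half turn about z gives the same grasp; the last joint's range is limited). The gripper opens to 88 mm and grips with 3 to 60 N. Pads are 19 mm wide; open, the fingers measure 130 mm over their backs; the gripper's body (78 mm by 193 mm) begins 47 mm behind the grasp point.
Start: joints at [-51.847, 20.546, 0.682, 0, -70.136, -16.507], TCP at [0.249, -0.627, 0.238] pointing down, gripper open.
Joint ranges: [-176.03, 176.03], [-82.01, 121.73], [-58.28, 71.71], [-173.87, 95.51], [-174.79, -0.11], [-173.66, 173.66]. Speed limits (degrees/s): [136.94, 136.94, 172.46, 180, 180, 180].

### API

Orientations are given as [roll, pitch, yaw] about the fixed x, y, z axes, in that order (R = Rz(yaw) Ry(pitch) Rx(roll)).
In Python, from plant import r gives the robot as it stands.
- The arm moves only by the shell command python3 -m inch 'ROWS' [OPENING] [FORCE]. ROWS is JSON, a list of rows, each an object of numbers: "x", "y", "z": the shift along the tool's x, y, z as a fraction of full scale; "yaw": the turn about the tool's z as a fraction of full scale. In form: [{"x": .., "y": .., "z": .., "yaw": ..}, ...]. A call has 1 to 5 rows; each row shifts and turns the pose as measured when the row begins, along the tool's axes as they then stand; what a row does not reach is not made up. Full scale, the value 1, is 0.025 m for a shift and 4 degrees for a turn. A row lasts 1/12 s, in which the tool goes at most 41.7 mm and 7.16 degrees, less where a joint would pass 70% of its speed; a pose out of reach is approached as far as the arm can. A call with a number of a shift or a turn outside -1 to 1 is refused whole. A call with a gripper value outside its range is refused whole. OPENING is the opening, from -1 (shut) to 1 (fully open), set as the call begins (- or left out, the last holds). The fingers move at their own pace and stop on an object; FORCE is the grip in N (left out, the last holds). Time passes only in rows, so rows that do not move let the fingers close. It gives the time, the measured TCP pose, the force and the opening at its end, in the units of the state.
- r.get_state(): the state, without advancing time (a new reading comes with each control period).
- r.capture(name): name is "scene" or "side" or "wrist"; returns (picture, depth): 384x512x3 uint8, red, green, blue; 384x512 float32, m along the optical axis (not along the pixel's ray), 0 where there is no reading.
- r.camera_info(name): a dict with "mtx" (3x3 intrinsics, pixels), "pose" (4x4, takes a point from camera to world coordinates). Camera axes: x right, y down, z forward; pixel columns grow to the right and rows downward; lengths in m; the calibration is good to about 2 mm. A picture is of the moment at which its call begins: read the wrist's pose just before it. camera_info takes no time and is no camera call; for the wrist camera it gives the pose at the moment of the call.
- r.close_job(): hands the job in, once; it reports no verdict.
The state is a dict: "time_s": time; "joints": joint angles; "qd": joint speeds; "joint_torque": joint torques, N m; "tcp_pos": TCP position; "eef_rot": TCP orientation; "contact_force": force on the tool from outside, world axes, zero at the start; "moment": the same for the moment, N m; "gripper_width": finger opening in m.
Only numpy, scipy, OpenCV 4.12 (cv2) and the standard library are available. Lean on these libraries where they do the work, as an engineer would, in place of code of your own. Each camera call takes 0.05 s, during which the arm holds its last target. There are 200 camera calls.

### The job

A cordless tool has just come in for repair: count it on the bench tally counter with the teal knob. Swing that counter's lever anticlockwise (seen from above) all the way to its stop, then let go so that it springs fully back. Leave the lever of the orange counter alone.

Things in the scene. Friction and masses are not known exactly. Their poses are not given: they have to be found in the camera images.
- teal_knob (a point): Centre of the teal upright knob (26 mm across, 45 mm tall, free all round) on the teal counter's lever, 104.5 mm above the bench. x axis: level, along the lever arm, outward from the vertical pivot, which is 85 mm from the knob's centre; y: the way the knob is to be pushed at this instant; z up; turns with the lever. Under the knob the arm is a 12 mm wide bar, top 82 mm above the bench.
- teal_lever (a joint): Angle of the teal counter's lever, rad: 0 at rest, growing as it swings anticlockwise seen from above, 1.0 at its stop. Sprung: about 2 N at the knob at rest, 6 N at the stop; let go, it returns to 0 in under a second. The counter is a black box 84 x 88 x 66 mm with a teal band and white drums, fixed to the bench; only the knob rises above 86 mm.
- orange_knob (a point): Centre of the orange knob on the second counter's lever, not to be used: same make, sizes and axes as the teal one.
- orange_lever (a joint): Angle of the orange counter's lever, rad: 0 at rest, same meaning as the teal one; it stays at rest.
Mind the look-alikes: they are no part of the job. What is shaped like the part that bears teal_knob but green is not meant. Leave any pink look-alike of the part that bears orange_knob alone.

How it is judged (in metres and radians):
On the way:
1. the teal counter's lever is swung to its stop (value of joint teal_lever above 0.82 rad), for 0.1 s.
At the end, for the whole second after the job is handed in: The teal lever, having been swung to within 0.18 rad (10 degrees) of its stop, is let go and back at rest (below 0.1 rad, not moving); the orange lever is at rest (below 0.1 rad) (value of joint each of teal_lever, orange_lever below 0.1 rad and velocity of joint teal_lever between -0.1 and 0.1 rad/s); the robot touches nothing.
It fails at once if the orange counter's lever is swung (more than 0.3 rad) (value of joint orange_lever above 0.3 rad).
It also fails if it takes over 35 s, if anything falls off the work surface, if the arm or the gripper's body presses on something with over 40 N, if the wrist force passes 120 N, or if a joint passes its speed limit or range.

## Working session

There is one attempt and no reset: what is moved stays moved. The work goes in short steps, Python scripts to look and compute and a shell command to move; the robot and the scene stay as the last step left them, time stands still between calls to the robot, and variables do not carry over. Pictures are saved under pics/ and viewed, about 8 in all and at most 12, crops included, and the job is handed in when it is done.

```bash
ls; mkdir -p pics; python3 - <<'E'
from plant import r
import cv2,numpy as np
s=r.get_state();print(s['time_s'],s['tcp_pos'],s['eef_rot'],s['contact_force'],s['gripper_width'])
for n in ("scene","side"):
    p,d=r.capture(n);i=r.camera_info(n);np.savez(f"pics/{n}0.npz",p=p,d=d,K=i['mtx'],T=i['pose'])
    print(n,np.round(i['pose'],3).tolist())
    cv2.imwrite(f"pics/{n}0.png",cv2.resize(p[:,:,::-1],(768,576)))
E
```

```text
pics
0.0 [ 0.24878569 -0.62698159  0.23660929] [ 1.79905586e+02 -8.82000176e-03 -1.58361984e+02] [ 0.05855318 -0.11483679 -0.22697137] 0.0877562542387201
scene [[-0.373, 0.732, -0.571, 1.186], [0.928, 0.29, -0.235, 0.356], [-0.007, -0.617, -0.787, 1.108], [0.0, 0.0, 0.0, 1.0]]
side [[-0.819, -0.437, 0.371, 0.044], [-0.573, 0.616, -0.541, 0.679], [0.007, -0.656, -0.755, 0.942], [0.0, 0.0, 0.0, 1.0]]
```

View pics/scene0.png

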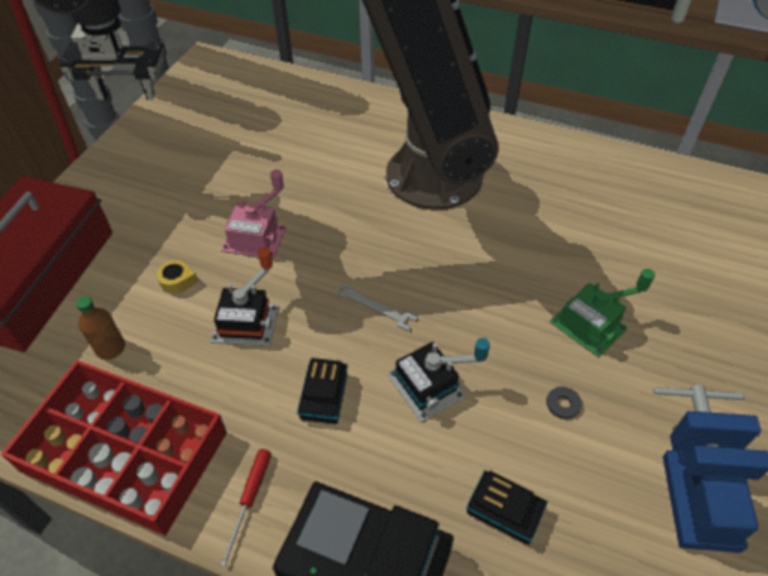

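View pics/side0.png

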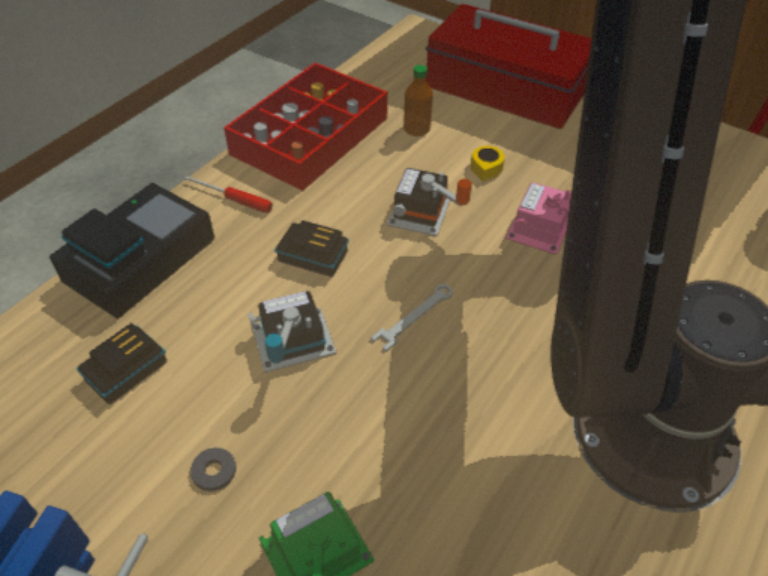

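The scene view shows the teal counter at (430,375), its teal knob at (482,348) and its pivot at (433,358). The orange counter is at (245,315) with its knob at (265,258), and the pink and green look-alikes are clear of both. The side view shows the teal knob at (274,345) and the pivot at (290,316).

```bash
cat > h.py <<'E'
import numpy as np,cv2
def knob(p,K,T,near,z=.127,lo=(85,90,60),hi=(105,255,255)):
    """teal blob nearest `near`: centroid px and hit on plane z"""
    m=cv2.inRange(cv2.cvtColor(p,cv2.COLOR_RGB2HSV),lo,hi)
    n,l,s,c=cv2.connectedComponentsWithStats(m)
    k=[i for i in range(1,n) if s[i,4]>15]
    return [(c[i].round(1).tolist(),s[i].tolist()) for i in sorted(k,key=lambda i:np.hypot(*(c[i]-near)))[:3]]
def ray(px,K,T,z):
    d=T[:3,:3]@np.linalg.solve(K,[px[0],px[1],1.]);o=T[:3,3]
    return o+d*(z-o[2])/d[2]
E
python3 - <<'E'
from h import *
for n,near,piv in(("scene",(321,232),(289,238)),("side",(183,230),(194,209))):
    f=np.load(f"pics/{n}0.npz");p,d,K,T=f['p'],f['d'],f['K'],f['T']
    b=knob(p,K,T,near);print(n,b)
    c=b[0][0];print('knob@.1045',ray(c,K,T,.1045).round(4))
    u,v=map(int,np.round(c));print('depth',(T@np.r_[np.linalg.solve(K,[u,v,1.])*d[v,u],1]).round(4))
    u,v=piv;print('pivot depth',(T@np.r_[np.linalg.solve(K,[u,v,1.])*d[v,u],1]).round(4),'@.086',ray(piv,K,T,.086).round(4))
E
```

```text
scene [([320.6, 232.3], [317, 226, 9, 14, 102]), ([272.3, 259.5], [263, 247, 20, 24, 44]), ([318.1, 341.9], [312, 338, 13, 8, 17])]
knob@.1045 [0.5077 0.2634 0.1045]
depth [0.5232 0.2664 0.1293 1.    ]
pivot depth [0.5445 0.1883 0.0867 1.    ] @.086 [0.5441 0.1881 0.086 ]
side [([181.9, 226.7], [177, 222, 11, 10, 84]), ([71.4, 167.8], [42, 158, 53, 21, 115])]
knob@.1045 [0.5249 0.2518 0.1045]
depth [0.5099 0.265  0.1293 1.    ]
pivot depth [0.5449 0.1879 0.088  1.    ] @.086 [0.5461 0.1867 0.086 ]
```

```bash
python3 -m inch '[{"x":-0.85,"y":1},{"x":-0.85,"y":1},{"x":-0.85,"y":1},{"x":-0.85,"y":1},{"x":-0.85,"y":1}]' -1 10
```

```text
validation failed for argument at $[0]...
```

```bash
python3 -m inch '[{"x":-0.85,"y":1},{"x":-0.85,"y":1},{"x":-0.85,"y":1},{"x":-0.85,"y":1},{"x":-0.85,"y":1}]'
```

```text
validation failed for argument at $[0]...
```

```bash
python3 -m inch '[{"x":-0.85,"y":1,"z":0,"yaw":0},{"x":-0.85,"y":1,"z":0,"yaw":0},{"x":-0.85,"y":1,"z":0,"yaw":0},{"x":-0.85,"y":1,"z":0,"yaw":0},{"x":-0.85,"y":1,"z":0,"yaw":0}]' -1 10
```

```text
time_s: 0.52
tcp_pos: [0.2998, -0.4702, 0.2313]
eef_rot: [179.5, -0.2, -158.8]
contact_force: [0.9, 1.0, -0.4]
gripper_width: 0.0599
```

```bash
python3 -m inch '[{"x":-0.86,"y":1,"z":0,"yaw":0},{"x":-0.86,"y":1,"z":0,"yaw":0},{"x":-0.86,"y":1,"z":0,"yaw":0},{"x":-0.86,"y":1,"z":0,"yaw":0},{"x":-0.86,"y":1,"z":0,"yaw":0}]' &&  python3 -m inch '[{"x":-0.86,"y":1,"z":0,"yaw":0},{"x":-0.86,"y":1,"z":0,"yaw":0},{"x":-0.86,"y":1,"z":0,"yaw":0},{"x":-0.86,"y":1,"z":0,"yaw":0},{"x":-0.86,"y":1,"z":0,"yaw":0}]'
```

```text
time_s: 0.93
tcp_pos: [0.3546, -0.3066, 0.2302]
eef_rot: [179.4, -0.3, -158.9]
contact_force: [0.7, -0.7, 0.0]
gripper_width: 0.0262
time_s: 1.35
tcp_pos: [0.4097, -0.143, 0.2308]
eef_rot: [179.3, -0.3, -159.0]
contact_force: [0.4, -0.9, 0.1]
gripper_width: 0.0006
```

```bash
python3 -m inch '[{"x":-0.86,"y":1,"z":0,"yaw":0},{"x":-0.86,"y":1,"z":0,"yaw":0},{"x":-0.86,"y":1,"z":0,"yaw":0},{"x":-0.86,"y":1,"z":0,"yaw":0},{"x":-0.86,"y":1,"z":0,"yaw":0}]' &&  python3 -m inch '[{"x":-0.86,"y":1,"z":0,"yaw":0},{"x":-0.86,"y":1,"z":0,"yaw":0},{"x":-0.86,"y":1,"z":0,"yaw":0},{"x":-0.86,"y":0.9,"z":0,"yaw":0},{"x":0,"y":0,"z":0,"yaw":0}]'
python3 - <<'E'
from plant import r
from h import *
i=r.camera_info("wrist");p,d=r.capture("wrist");K,T=np.array(i['mtx']),np.array(i['pose'])
np.savez("pics/w1.npz",p=p,d=d,K=K,T=T)
cv2.imwrite("pics/w1.png",p[:,:,::-1]);print(r.get_state()['tcp_pos'])
q=K@(T.T[:3,:3]@(np.array([.5145,.267,.127])-T[:3,3]));print('expect knob px',q[:2]/q[2])
for b in knob(p,K,T,q[:2]/q[2]):print(b,ray(b[0],K,T,.127))
E
```

```text
time_s: 1.77
tcp_pos: [0.4647, 0.021, 0.2321]
eef_rot: [179.3, -0.2, -158.9]
contact_force: [1.2, -1.4, 0.5]
gripper_width: 0.0004
time_s: 2.18
tcp_pos: [0.5113, 0.1543, 0.232]
eef_rot: [179.3, -0.2, -158.7]
contact_force: [0.1, 0.9, 0.6]
gripper_width: 0.0004
[0.51015576 0.15264173 0.23180799]
expect knob px [358.70420388 235.50941078]
([346.7, 214.9], [333, 209, 35, 20, 200]) [0.49966655 0.24674429 0.127     ]
([247.2, 184.0], [208, 165, 87, 48, 267]) [0.50540314 0.1483387  0.127     ]
([117.4, 194.5], [79, 185, 61, 44, 240]) [0.55740236 0.04106671 0.127     ]
```

View pics/w1.png

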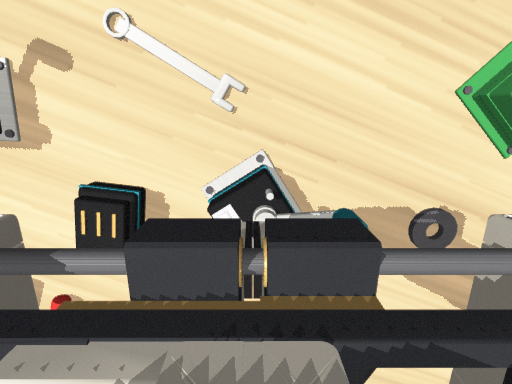

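The wrist view shows the lever arm running right from the pivot at (265,213). The knob at (347,215) is half hidden by the fingers. The lever lies close to along tool y, as I estimated. I'll go to the far side of the knob and look again.

```bash
python3 -m inch '[{"x":-0.8,"y":0.85,"z":0,"yaw":0},{"x":-0.8,"y":0.85,"z":0,"yaw":0},{"x":-0.8,"y":0.85,"z":0,"yaw":0},{"x":-0.8,"y":0.85,"z":0,"yaw":0},{"x":-0.8,"y":0.85,"z":0,"yaw":0}]' &&  python3 -m inch '[{"x":0,"y":0,"z":0,"yaw":0},{"x":0,"y":0,"z":0,"yaw":0}]'
python3 - <<'E'
from plant import r
from h import *
i=r.camera_info("wrist");p,d=r.capture("wrist");K,T=np.array(i['mtx']),np.array(i['pose'])
np.savez("pics/w2.npz",p=p,d=d,K=K,T=T)
cv2.imwrite("pics/w2.png",p[:,:,::-1]);print(r.get_state()['tcp_pos'])
q=K@(T.T[:3,:3]@np.zeros(3)+T[:3,:3].T@(np.array([.5145,.267,.127])-T[:3,3]));print('expect knob px',q[:2]/q[2])
for b in knob(p,K,T,q[:2]/q[2]):print(b,ray(b[0],K,T,.127))
E
```

```text
time_s: 2.65
tcp_pos: [0.5629, 0.2863, 0.2321]
eef_rot: [179.3, -0.5, -158.9]
contact_force: [0.4, 0.8, -0.1]
gripper_width: 0.0008
time_s: 2.82
tcp_pos: [0.5639, 0.2895, 0.2301]
eef_rot: [179.3, -0.6, -158.8]
contact_force: [-0.6, 0.4, -0.8]
gripper_width: 0.0007
[0.56392172 0.28930892 0.22986742]
expect knob px [247.33325784 132.91833802]
([243.7, 129.1], [230, 115, 29, 29, 653]) [0.51261006 0.26293285 0.127     ]
([212.2, 142.9], [208, 136, 9, 15, 38]) [0.53347327 0.2415233  0.127     ]
([184.8, 101.2], [169, 81, 32, 43, 118]) [0.5089727 0.2088207 0.127    ]
```

View pics/w2.png

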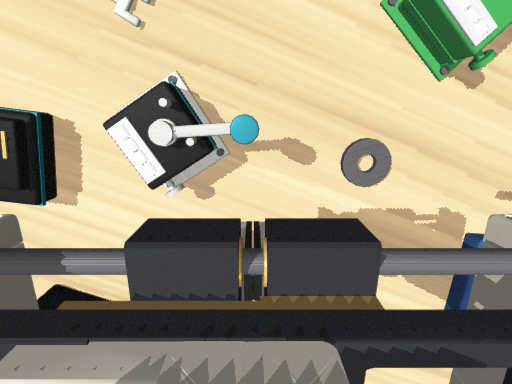

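The wrist view now shows the knob's top at (244,129) and the pivot at (162,132), with nothing under the fingers. The knob's top is at (0.5126, 0.2629), about 57 mm ahead in tool x and 6 mm inward. I'll descend and centre the fingers on it.

```bash
python3 -m inch '[{"x":0,"y":-0.1,"z":1,"yaw":0},{"x":0,"y":-0.1,"z":1,"yaw":0},{"x":0,"y":-0.05,"z":1,"yaw":0},{"x":0,"y":0,"z":1,"yaw":0},{"x":0,"y":0,"z":0.9,"yaw":0}]' &&  python3 -m inch '[{"x":0,"y":0,"z":0,"yaw":0},{"x":0,"y":0,"z":0,"yaw":0}]'
```

```text
time_s: 3.28
tcp_pos: [0.5667, 0.281, 0.1109]
eef_rot: [179.1, 0.0, -159.0]
contact_force: [0.7, 0.3, 0.0]
gripper_width: 0.0007
time_s: 3.45
tcp_pos: [0.5638, 0.2768, 0.1067]
eef_rot: [179.3, -0.4, -159.1]
contact_force: [0.6, -0.3, 1.5]
gripper_width: 0.0006
```

```bash
python3 -m inch '[{"x":0.4,"y":0.1,"z":0,"yaw":0},{"x":0.4,"y":0.1,"z":0,"yaw":0},{"x":0.3,"y":0.05,"z":0,"yaw":0},{"x":0.2,"y":0,"z":0,"yaw":0},{"x":0.2,"y":0,"z":0,"yaw":0}]'
```

```text
time_s: 3.87
tcp_pos: [0.526, 0.2689, 0.113]
eef_rot: [179.1, 0.0, -159.2]
contact_force: [2.6, 0.4, -1.9]
gripper_width: 0.0004
```

Contact at 2.6 N. Now I'll follow the arc.

```bash
python3 -m inch '[{"x":0.24,"y":0.06,"z":0.05,"yaw":-1},{"x":0.24,"y":0.06,"z":0.05,"yaw":-1},{"x":0.24,"y":0.06,"z":0.05,"yaw":-1},{"x":0.24,"y":0.06,"z":0.05,"yaw":-1},{"x":0.24,"y":0.06,"z":0.05,"yaw":-1}]'
python3 - <<'E'
from plant import r
from h import *
i=r.camera_info("wrist");p,d=r.capture("wrist")
cv2.imwrite("pics/w3.png",p[:,:,::-1]);s=r.get_state();t,y=s['tcp_pos'],np.radians(s['eef_rot'][2])
v=np.array(t[:2])-[.544,.187]
print(t,s['eef_rot'],s['contact_force'],'et,er of TCP from pivot',v@[np.cos(y),np.sin(y)],v@[np.sin(y),-np.cos(y)])
E
```

```text
time_s: 4.28
tcp_pos: [0.4993, 0.2635, 0.1135]
eef_rot: [179.4, 1.3, -138.2]
contact_force: [4.0, 1.0, 0.3]
gripper_width: 0.0005
[0.4983772  0.26302904 0.1134665 ] [ 179.36754854    1.29651762 -137.91157196] [ 2.2522742  -0.79839666  0.25604143] et,er of TCP from pivot -0.01710330994442534 0.08700190831494957
```

View pics/w3.png

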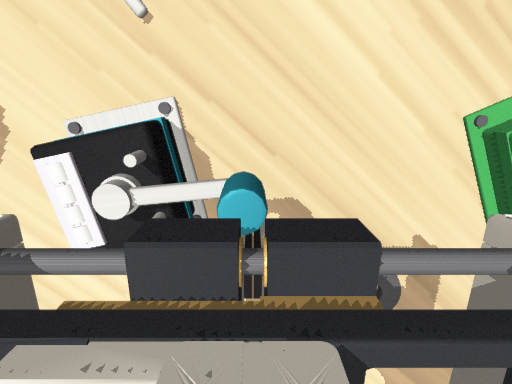

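The lever has swung about 20° with the knob at (242,200), centred on the fingers. Continuing.

```bash
python3 -m inch '[{"x":0.24,"y":0.05,"z":0.05,"yaw":-1},{"x":0.24,"y":0.05,"z":0.05,"yaw":-1},{"x":0.24,"y":0.05,"z":0.05,"yaw":-1},{"x":0.24,"y":0.05,"z":0.05,"yaw":-1},{"x":0.24,"y":0.05,"z":0.05,"yaw":-1}]'
python3 - <<'E'
from plant import r
from h import *
s=r.get_state();t,y=s['tcp_pos'],np.radians(s['eef_rot'][2])
v=np.array(t[:2])-[.544,.187]
print(s['joints'],'et,er of TCP from pivot',v@[np.cos(y),np.sin(y)],v@[np.sin(y),-np.cos(y)])
E
```

```text
time_s: 4.75
tcp_pos: [0.4806, 0.2505, 0.1135]
eef_rot: [-179.6, 2.6, -117.3]
contact_force: [2.3, 4.9, 1.9]
gripper_width: 0.0005
[ 48.05625197  13.50891977 -27.23849031  -0.37847444 -46.65458179
 -75.11495396] et,er of TCP from pivot -0.027355459875131116 0.08546522748706044
```

```bash
python3 -m inch '[{"x":0.4,"y":0.06,"z":0.05,"yaw":-0.8},{"x":0.4,"y":0.06,"z":0.05,"yaw":-0.8},{"x":0.4,"y":0.06,"z":0.05,"yaw":-0.8},{"x":0.4,"y":0.06,"z":0.05,"yaw":-0.6}]'
python3 - <<'E'
from plant import r
from h import *
s=r.get_state();t,y=s['tcp_pos'],np.radians(s['eef_rot'][2])
v=np.array(t[:2])-[.544,.187]
print('knob ang',np.degrees(np.arctan2(v[1],v[0]))+14.8,'et,er of TCP from pivot',v@[np.cos(y),np.sin(y)],v@[np.sin(y),-np.cos(y)])
E
```

```text
time_s: 5.08
tcp_pos: [0.4648, 0.2251, 0.1132]
eef_rot: [-178.5, 3.7, -104.7]
contact_force: [1.2, 6.6, 3.9]
gripper_width: 0.0006
knob ang 169.09227008615818 et,er of TCP from pivot -0.01679400875876252 0.08627571711170276
```

```bash
python3 -m inch '[{"x":0.4,"y":0,"z":0,"yaw":0},{"x":0.4,"y":0,"z":0,"yaw":0},{"x":0.4,"y":0,"z":0,"yaw":0}]'
python3 - <<'E'
from plant import r
from h import *
p,d=r.capture("wrist");q,_=r.capture("scene")
cv2.imwrite("pics/w4.png",np.hstack([cv2.resize(p,(400,300)),cv2.resize(q[150:330,180:420],(400,300))])[:,:,::-1])
s=r.get_state();t,y=s['tcp_pos'],np.radians(s['eef_rot'][2])
v=np.array(t[:2])-[.544,.187]
print(t,s['contact_force'],'et,er of TCP from pivot',v@[np.cos(y),np.sin(y)],v@[np.sin(y),-np.cos(y)])
E
```

```text
time_s: 5.33
tcp_pos: [0.4641, 0.2188, 0.1153]
eef_rot: [-177.9, 6.4, -104.7]
contact_force: [-1.9, 48.1, -30.4]
gripper_width: 0.0005
[0.46409523 0.21896447 0.11533128] [ -1.26512876  45.87125361 -28.12752517] et,er of TCP from pivot -0.010653529036945608 0.08539907747155887
```

View pics/w4.png

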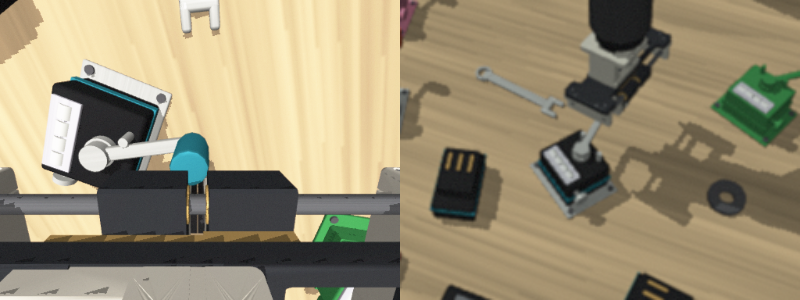

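The force rose to 46 N in y at the nominal stop angle, and the knob is still against the fingers. The lever is at its stop and has been held there. I'll relieve the pressure and then lift straight up to release it.

```bash
python3 -m inch '[{"x":-0.2,"y":0,"z":-0.1,"yaw":0},{"x":-0.1,"y":0,"z":-1,"yaw":0},{"x":0,"y":0,"z":-1,"yaw":0},{"x":0,"y":0,"z":-1,"yaw":0},{"x":0,"y":0,"z":-1,"yaw":0}]' && python3 -m inch '[{"x":0,"y":0,"z":-1,"yaw":0},{"x":0,"y":0,"z":-1,"yaw":0},{"x":0,"y":0,"z":0,"yaw":0},{"x":0,"y":0,"z":0,"yaw":0},{"x":0,"y":0,"z":0,"yaw":0}]' && python3 -m inch '[{"x":0,"y":0,"z":0,"yaw":0},{"x":0,"y":0,"z":0,"yaw":0},{"x":0,"y":0,"z":0,"yaw":0},{"x":0,"y":0,"z":0,"yaw":0},{"x":0,"y":0,"z":0,"yaw":0}]'
python3 - <<'E'
from plant import r
from h import *
p,d=r.capture("wrist");q,_=r.capture("side")
cv2.imwrite("pics/w5.png",np.hstack([cv2.resize(p,(400,300)),cv2.resize(q[80:280,120:387],(400,300))])[:,:,::-1])
f=np.load("pics/side0.npz");print(knob(q,0,0,(182,227))[0],knob(f['p'],0,0,(182,227))[0])
print([knob(x,0,0,(309,126),lo=(3,170,100),hi=(12,255,255))[:1] for x in (q,f['p'])])
E
```

```text
time_s: 5.85
tcp_pos: [0.4573, 0.2233, 0.2184]
eef_rot: [-178.1, 6.7, -105.0]
contact_force: [0.7, 0.9, -0.5]
gripper_width: 0.0006
time_s: 6.27
tcp_pos: [0.4537, 0.2185, 0.2794]
eef_rot: [-177.8, 7.3, -105.3]
contact_force: [0.3, -0.3, -0.1]
gripper_width: 0.0007
time_s: 6.68
tcp_pos: [0.4522, 0.2177, 0.2762]
eef_rot: [-178.0, 7.1, -105.4]
contact_force: [0.5, -0.6, 0.0]
gripper_width: 0.0005
([181.9, 226.7], [177, 222, 11, 10, 84]) ([181.9, 226.7], [177, 222, 11, 10, 84])
[[([308.9, 126.8], [305, 119, 10, 17, 123])], [([308.8, 127.0], [305, 119, 9, 17, 123])]]
```

View pics/w5.png

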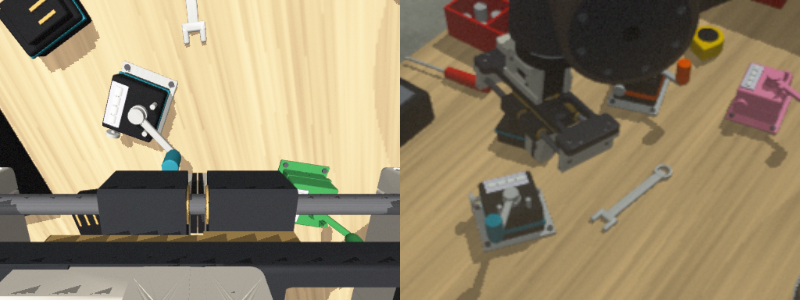

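The teal knob is back at exactly its starting pixel (181.9,226.7), the orange knob has not moved, and the gripper is clear in the air. Handing in.

```bash
python3 -c "
from plant import r
print(r.close_job())"
```

```text
the job is handed in; nothing more can be done
None
```

I swung the teal counter's lever anticlockwise with the closed fingers until it stopped, then lifted off so it sprang back, and handed the job in at about 7 s. There was no verdict.

- **Stop reached:** at an estimated 57° of swing the contact force rose from about 7 N to 57 N. That was the tool pressing against the stop, well under the 120 N wrist limit. The lever angle is worked out from the tool position, not read directly, and I held it there about 0.25 s.
- **Spring-back:** in the last side view the teal knob was at exactly its starting pixel (181.9, 226.7).
- **Orange lever:** its knob was within 0.2 px of where it started.
- **Robot clear:** the contact force was near zero, with the tool about 0.28 m up.

No check failed. The tool tilted about 7° under load at the stop, and the first move command was refused, without moving the arm, because each row needs all four values.

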